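# Spring a roller back into the panel track

## Robot

A 7-joint arm with a two-finger parallel gripper is mounted at the origin on the work surface. World frame = base frame: x ahead of the robot, y to its left, z up, the work surface at z = 0. Lengths are in m, angles in rad, forces in N, time in s.
With the tool pointing down it reaches from about 0.4 to 0.85 m from the base axis. Payload 10.4 kg.
Tool frame: the origin (TCP) lies midway between the tips of the shut fingers; the grasp point (between the pads) lies 19 mm behind it (r.grasp_offset is the distance from the TCP to the grasp point, in m); x points along the fingers, y is the direction in which the jaws open and shut, and the axes are right-handed (so a half turn about x gives the same grasp; the last joint's range is limited). The gripper opens to 87 mm and grips with 3 to 60 N. Pads are 19 mm wide; open, the fingers measure 117 mm over their backs; the gripper's body (75 mm by 190 mm) begins 51 mm behind the grasp point.
Start: joints at [-1.242, 0.332, -0.065, 1.46, 0.022, 1.35, -0.088], TCP at [0.215, 0.587, 0.223] pointing down, gripper open.
Joint ranges: [-2.6, 2.6], [-0.5, 2.12], [-1.47, 1.34], [0.16, 2.42], [-1.27, 4.41], [0.06, 2.06], [-2.6, 2.6]. Speed limits (rad/s): [2.22, 2.22, 2.79, 2.79, 3.14, 3.14, 3.14].

## Interface

Orientations are given as a unit quaternion [x, y, z, w].
In Python, from bench import r, vision, close_job gives the robot as it stands. The module is installed in compiled form; this text tells all that it offers.
- The arm moves only by the shell command python3 -m pendant 'ROWS' [OPENING] [FORCE]. ROWS is text: rows parted by semicolons, each of 6 numbers parted by spaces: the shift along the tool's x, y, z in units of 0.25 m (1.0 is 0.25 m), then the turn, a rotation vector about the tool's x, y, z in units of 1.5 rad (1.0 is 1.5 rad). A call has 1 to 8 rows; each row is the pose to reach, as a shift and turn from the pose commanded when the call began, along the tool's axes at that moment; what a row does not reach only later rows make up. A row lasts 1/10 s, in which the tool goes at most 50 mm and 8.59 degrees, less where a joint would pass 70% of its speed; a pose out of reach is approached as far as the arm can. A call with a number of a shift or a turn outside -1 to 1 is refused whole. A call with a gripper value outside its range is refused whole. OPENING is the gripper command: -1 is shut, 1 is fully open, values between are in proportion, set as the call begins (- or left out, the last holds). The fingers move at their own pace and stop on an object; FORCE is the grip in N (left out, the last holds). Time passes only in rows, so rows that repeat a pose let the fingers close. It gives the time, the measured TCP pose, the force and the opening at its end, in the units of the state.
- r.read_state(): the state, without advancing time (a new reading comes with each control period).
- vision.camera(name): name is "scene" or "top" or "wrist"; returns (picture, depth): 384x512x3 uint8, blue, green, red; 384x512 float32, m along the optical axis (not along the pixel's ray), 0 where there is no reading.
- vision.get_calibration(name): a dict with "camera_matrix" (3x3 intrinsics, pixels), "rvec" (rotation vector, rad) and "tvec" (3), from world to camera coordinates, as OpenCV has them. Camera axes: x right, y down, z forward; pixel columns grow to the right and rows downward; lengths in m; the calibration is good to about 2 mm. A picture is of the moment at which its call begins: read the wrist's pose just before it. get_calibration takes no time and is no camera call; for the wrist camera it gives the pose at the moment of the call.
- close_job(): hands the job in, once; it reports no verdict.
The state is a dict: "time": time; "joint_positions": joint angles; "joint_vel": joint speeds; "joint_torque": joint torques, N m; "ee_pos": TCP position; "eef_rot": TCP orientation; "ft_force": force on the tool from outside, world axes, zero at the start; "torque": the same for the moment, N m; "width": finger opening in m.
Only numpy, scipy, OpenCV 4.12 (cv2) and the standard library are available. Lean on these libraries where they do the work, as an engineer would, in place of code of your own. Each camera call takes 0.05 s, during which the arm holds its last target. There are 200 camera calls.

## Task

One roller is missing from the bench's blue roller track. Draw the bare steel roller with the red sprung stub out of the sloping rack by its upper end, lay it in the V-block and let go, then pick it up again by its middle and fit it in the gap: push the red stub into the socket on the fence side until the spring gives, bring the plain stub down level with the opposite socket and let the spring push it home, so that both stubs sit well in their sockets when you let go. Leave the rubber roller, the wrench and the tin where they are.

Things in the scene. Friction and masses are not known exactly. Their poses are not given: they have to be found in the camera images.
- roller_mid (a point): Middle of the loose steel roller, on its axis. Bare steel tube 40 mm across, 140 mm long, black hubs (24 mm across, 5 mm) at its ends: 150 mm over hubs, about 0.4 kg. Own x runs along it from red sprung stub to plain stub (its y, z mean nothing: it may lie turned about x). At first it lies 35 deg steep in a rack pocket, red stub up and nearest the robot; its upper 79 mm stand out.
- sprung_tip (a point): Free end of the red sprung stub, a round pin 10 mm across with a tapered nose, on the roller's axis. Out, it stands 30 mm from the hub (105 mm from roller_mid). A spring holds it out: it starts to give at 5 N and takes 13 N to go fully in (21 mm). The roller is longer than its gap, so it goes in only with this stub pushed in by 13 mm or more.
- sprung_stub (a joint): How far the red stub is pushed into the roller: 0 = fully out, 0.021 m = fully in.
- fixed_tip (a point): End of the plain steel stub at the roller's other end, a fixed pin 10 mm across with a tapered nose, standing 9 mm out of its hub (84 mm from roller_mid).
- station (a point): The gap in the roller track: midway between its two facing sockets, on the line of their centres, 75 mm above the bench. x runs along the rails, y points across to the fence-side socket, z up. The sockets' faces lie at y = +83 and -83 mm, their tops and the rails' tops 12 mm above this point. Installed rollers, 40 mm across, lie at the same height at x = -75, +75 and +150 mm and turn freely.
- fence_socket (a point): Mouth centre of the fence-side socket (for the red stub): a blind round hole 14 mm across, 10 mm deep, in a black nylon block 36 mm wide and 38 mm high inside the blue rail. Same axes as station: the hole runs to +y. Above the rail, 15 mm behind this mouth, stands the aluminium fence, its top 63 mm above this point.
- plain_socket (a point): Mouth centre of the opposite socket (for the plain stub), the same block and hole; the hole runs to -y. No fence on this side: the rail behind it reaches 48 mm beyond this mouth, its top 12 mm above this point.
- vblock_seat (a point): V-block bolted to the bench: steel, 80 mm long, 36 mm wide, 36 mm high, a 90 degree groove along its top; foot 124 x 50 x 8 mm. This point is where roller_mid comes to lie when the roller rests in the groove, 48 mm above the bench; x runs along the groove (the roller may lie either way round). The roller overhangs the block at both ends and is wider than it.
- rack: Sloping plywood rack fixed to the bench: two square pockets (44 mm clear, 62 mm outside, 80 mm deep) at y = +45 and -45 mm, sloping 35 degrees, mouths up and towards its -x. Origin at the centre of its underside, z up; foot 170 x 165 mm. A resting roller has its middle at x = -20 mm, z = 83 mm. One pocket holds the steel roller, the other the rubber one.
- rubber_mid (a point): Middle of the black rubber-covered roller in the other pocket (150 x 40 mm, plain stubs at both ends): leave it there.
- wrench: Steel wrench 170 mm long lying on the bench; leave it alone.
- tin: Green tin, 66 mm across, 105 mm high, standing on the bench; origin at the centre of its underside; leave it alone.
Mind the look-alikes: they are no part of the job. There is more than one size of the part that bears roller_mid; the job needs the smallest.

How it is judged:
By the outcome, as a careful person would: the job done as asked, in the order asked, and still so for the second after the job is handed in, with the robot touching nothing.
It also fails if it takes over 67 s, if anything falls off the work surface, if the arm or the gripper's body presses on something with over 40 N, if the wrist force passes 120 N, or if a joint passes its speed limit or range.

## Working session

There is one attempt and no reset: what is moved stays moved. The work goes in short steps, Python scripts to look and compute and a shell command to move; the robot and the scene stay as the last step left them, time stands still between calls to the robot, and variables do not carry over. Pictures are saved under pics/ and viewed, about 8 in all and at most 12, crops included, and the job is handed in when it is done.

```bash
mkdir -p pics; cat > h.py <<'E'
import numpy as np,cv2
from scipy.spatial.transform import Rotation as R
from bench import r,vision
def cal(n):
    c=vision.get_calibration(n);K=np.array(c["camera_matrix"]);Rm=cv2.Rodrigues(np.array(c["rvec"],float))[0];t=np.array(c["tvec"],float).ravel()
    return K,Rm,t
def pts(n,d,c=None):
    K,Rm,t=c or cal(n);v,u=np.mgrid[:d.shape[0],:d.shape[1]]
    p=np.stack([(u-K[0,2])/K[0,0]*d,(v-K[1,2])/K[1,1]*d,d],-1)
    return (p-t)@Rm
def ray(n,u,v,z,c=None):
    K,Rm,t=c or cal(n);d=Rm.T@np.array([(u-K[0,2])/K[0,0],(v-K[1,2])/K[1,1],1]);o=-Rm.T@t
    return o+d*(z-o[2])/d[2]
def proj(n,p,c=None):
    K,Rm,t=c or cal(n);q=K@(Rm@np.array(p)+t);return q[:2]/q[2]
def goal(pos,X,Y,grasp=True):
    "rel shift/turn units to put grasp pt at pos with tool x=X,y=Y"
    s=r.read_state();R0=R.from_quat(s["eef_rot"]);X=np.array(X,float);X/=np.linalg.norm(X);Y=np.array(Y,float);Y-=X*(X@Y);Y/=np.linalg.norm(Y)
    best=None
    for sg in(1,-1):
        R1=R.from_matrix(np.stack([X,sg*Y,np.cross(X,sg*Y)],1));rv=(R0.inv()*R1).as_rotvec()
        p=np.array(pos)+(X*r.grasp_offset if grasp else 0)
        sh=R0.inv().apply(p-s["ee_pos"])
        print(sg,"shift",np.round(sh/.25,3),"turn",np.round(rv/1.5,3),"deg",np.round(np.degrees(np.linalg.norm(rv)),1))
def st():
    s=r.read_state();Rm=R.from_quat(s["eef_rot"]).as_matrix()
    print("t",s["time"],"ee",np.round(s["ee_pos"],4),"gp",np.round(np.array(s["ee_pos"])-Rm[:,0]*r.grasp_offset,4),"\nX",np.round(Rm[:,0],3),"Y",np.round(Rm[:,1],3),"Z",np.round(Rm[:,2],3),"F",np.round(s["ft_force"],1),"w",round(float(s["width"]),4),"q",np.round(s["joint_positions"],2))
E
python3 - <<'E'
from h import *
st();print(r.grasp_offset)
for n in("scene","top"):
    i,d=vision.camera(n);cv2.imwrite(f"pics/{n}0.png",i);np.save(f"pics/{n}0.npy",d)
    print(n,-cal(n)[1].T@cal(n)[2])
E
```

```text
t 0.0 ee [0.2152 0.5864 0.2218] gp [0.2152 0.5864 0.2405] 
X [-0.    -0.001 -1.   ] Y [ 0.345  0.939 -0.001] Z [ 0.939 -0.345  0.   ] F [ 0.7  0.7 -0.2] w 0.0871 q [-1.24  0.33 -0.06  1.46  0.02  1.35 -0.09]
0.0187
scene [0.96557029 0.24068813 1.08450697]
top [ 0.29850723 -0.00449981  1.22247205]
```

```bash
python3 -c "
import cv2,numpy as np
a=cv2.imread('pics/scene0.png');b=cv2.imread('pics/top0.png')
cv2.imwrite('pics/both0.png',cv2.resize(np.hstack([a]),(800,600)));cv2.imwrite('pics/top0b.png',cv2.resize(b,(800,600)))"
```

```text
(no output)
```

View pics/both0.png

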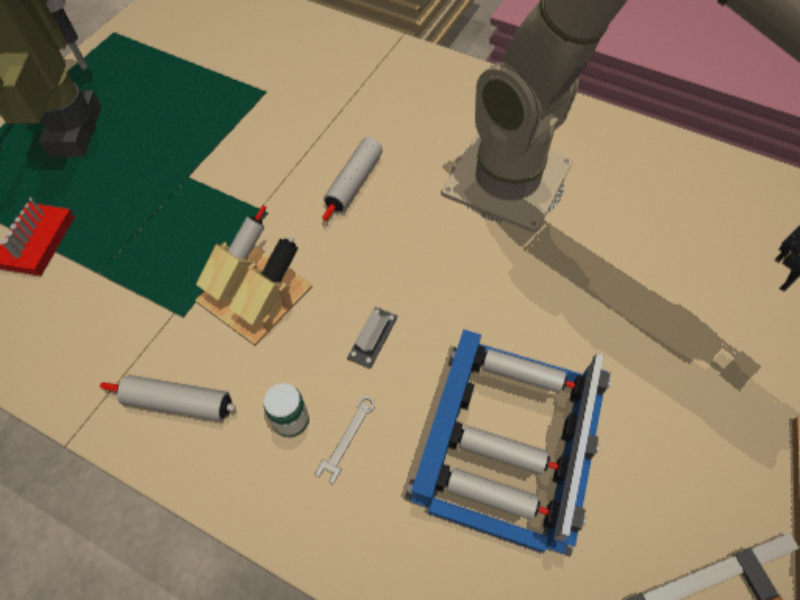

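View pics/top0b.png

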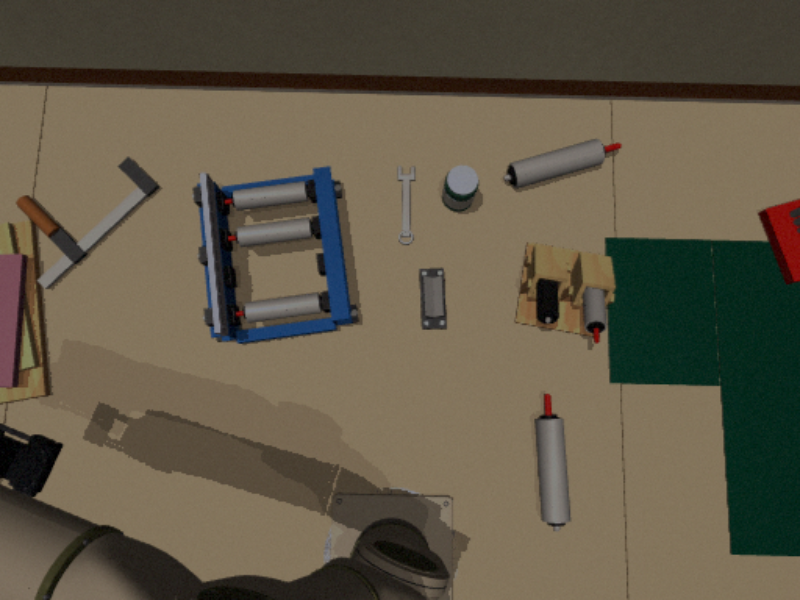

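The top view (800x600) shows four things that could be taken for the roller: the rack steel roller with its red stub at (595,310), the black rubber roller at (547,298), and longer loose steel rollers at (553,470) and (558,163). The installed rollers at (275,195), (275,232) and (282,307) are also look-alikes. By description I choose (595,310). The gap is at about (275,268) and the V-block at (433,298).

```bash
python3 - <<'E'
from h import *
i=cv2.imread("pics/top0.png");d=np.load("pics/top0.npy");P=pts("top",d);hsv=cv2.cvtColor(i,cv2.COLOR_BGR2HSV)
print("bench z",np.median(P[330:360,300:330,2]),np.std(P[330:360,300:330,2]))
def box(r0,r1,c0,c1,m):
    M=np.zeros(d.shape,bool);M[r0:r1,c0:c1]=1;return M&m&(d>0)
def rect(m,minn=60):
    n,l,s,_=cv2.connectedComponentsWithStats(m.astype(np.uint8))
    for k in range(1,n):
        if s[k,4]>minn:
            q=P[l==k];re=cv2.minAreaRect((q[:,:2]*1000).astype(np.float32));print(s[k,:5],np.round(re[0],1),np.round(re[1],1),round(re[2],1),"zmed/max",np.round([np.median(q[:,2]),np.percentile(q[:,2],98)],4))
S=.64
g=(hsv[...,1]<60)&(hsv[...,2]>70)
blue=(hsv[...,0]>100)&(hsv[...,0]<125)&(hsv[...,1]>120)
print("rollers");rect(box(110,210,146,210,g&(P[...,2]>.07)))
print("blue rail plain");rect(box(100,215,196,232,blue&(P[...,2]>.075)))
print("vblock");rect(box(165,215,262,292,(P[...,2]>.02)),40);rect(box(165,215,262,292,(P[...,2]>.004)),40)
print("loose");rect(box(260,340,335,370,g&(P[...,2]>.01)));rect(box(80,125,320,395,g&(P[...,2]>.01)))
print("rack roller");m=box(170,220,366,392,g&(P[...,2]>.08));rect(m,30)
red=((hsv[...,0]<6)|(hsv[...,0]>174))&(hsv[...,1]>150)&(hsv[...,2]>90)
print("red");rect(box(195,225,370,392,red),5)
v,u=np.nonzero(box(195,225,370,392,red));print(np.c_[u,v].mean(0),u.min(),u.max(),v.min(),v.max())
print("rack foot");rect(box(150,220,325,398,(P[...,2]>.006)&(hsv[...,0]<30)&(hsv[...,1]>70)))
c=i[150:225,320:400];cv2.imwrite("pics/c1.png",np.hstack([cv2.resize(c,None,fx=5,fy=5,interpolation=2),cv2.resize(i[105:220,120:220],(326,375),interpolation=2)]))
E
```

```text
bench z 0.0004083175179620595 0.07047976772453521
rollers
[149 116  47  17 525] [684.5 254.7] [ 36.6 138.7] 8.5 zmed/max [0.0919 0.0976]
[151 139  48  18 552] [612.4 242.6] [ 37.9 140.3] 9.0 zmed/max [0.0918 0.0982]
[157 187  48  19 582] [464.2 217.6] [ 37.5 138.5] 9.0 zmed/max [0.0917 0.0975]
blue rail plain
[ 201  107   23   99 1112] [591.9 131.9] [303.9  34.6] 9.5 zmed/max [0.0868 0.0914]
vblock
[271 177  13  26 282] [500.6 -70.9] [80.1 35.4] 3.8 zmed/max [0.029  0.0385]
[268 171  18  40 601] [501.3 -70.8] [126.4  54.2] 1.1 zmed/max [0.0157 0.0372]
loose
[ 344  268   21   67 1125] [ 170.6 -302.9] [191.3  51.2] 2.9 zmed/max [0.0504 0.0575]
[327  89  60  29 860] [ 787.4 -324.1] [ 50.6 196.4] 17.7 zmed/max [0.0501 0.057 ]
rack roller
[374 184  14  29 272] [ 471.6 -369.6] [37.7 82.8] 80.9 zmed/max [0.1131 0.1344]
red
[380 210   4  10  26] [ 418.6 -360.9] [ 8.4 27.1] 79.4 zmed/max [0.1341 0.1427]
[381.11538462 214.11538462] 380 383 210 219
rack foot
[ 330  155   64   65 2248] [ 511.7 -331.5] [171.4 204.9] 83.2 zmed/max [0.0667 0.1222]
```

View pics/c1.png

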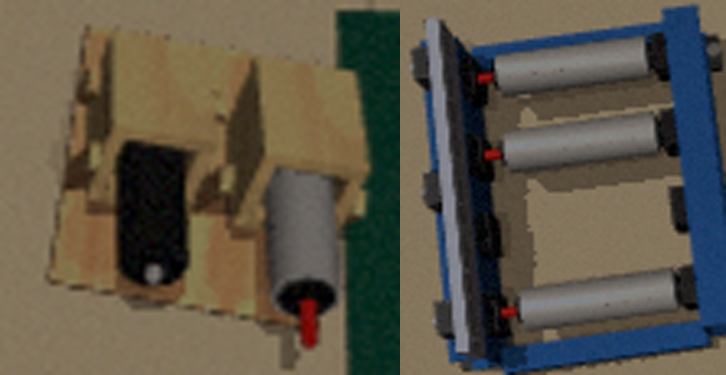

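```bash
python3 -m pendant '-.16 -.92 .97 0 0 0;-.16 -.92 .97 0 0 0;-.16 -.92 .97 0 0 0;-.16 -.92 .97 0 0 0;-.16 -.92 .97 0 0 0;-.16 -.92 .97 0 0 0;-.16 -.92 .97 0 0 0;-.16 -.92 .97 0 0 0' 1 40
python3 - <<'E'
from h import *
st()
a=np.array([-.809,.131,.574]);n=np.array([.566,-.092,.819]);m=np.array([.491,-.373,.083])
g=m+.05*a;print(g)
goal(g+.17*n,-n,[.16,.987,0])
E
```

```text
time: 0.9
ee_pos: [0.3665, 0.2827, 0.2633]
eef_rot: [0.127, 0.695, -0.126, 0.696]
ft_force: [-0.7, 0.3, -0.1]
width: 0.0872
t 0.9 ee [0.3665 0.2827 0.2633] gp [0.3665 0.2827 0.282 ] 
X [ 0.001  0.    -1.   ] Y [0.352 0.936 0.001] Z [ 0.936 -0.352  0.001] F [-0.7  0.3 -0.1] w 0.0872 q [-0.91 -0.06  0.15  1.81  0.01  1.38  0.45]
[ 0.45055 -0.36645  0.1117 ]
1 shift [ 0.111 -2.244  1.568] turn [-0.128  0.407 -0.041] deg 36.8
-1 shift [ 0.111 -2.244  1.568] turn [ 1.876 -0.059 -0.593] deg 169.2
```

```bash
python3 -m pendant '0 -.95 .6 0 0 0;0 -.95 .6 0 0 0;0 -.95 .6 0 0 0;0 -.95 .6 0 0 0;0 -.95 .6 0 0 0;0 -.95 .6 0 0 0' 
python3 -m pendant '0 -.9 .6 0 0 0;0 -.9 .6 0 0 0;0 -.9 .6 0 0 0;0 -.9 .6 0 0 0;0 -.9 .6 0 0 0;0 -.9 .6 0 0 0' 
python3 - <<'E'
from h import *
st()
a=np.array([-.809,.131,.574]);n=np.array([.566,-.092,.819]);m=np.array([.491,-.373,.083])
g=m+.05*a
goal(g+.17*n,-n,[.16,.987,0])
E
```

```text
time: 1.5
ee_pos: [0.4228, 0.0095, 0.2625]
eef_rot: [0.125, 0.696, -0.125, 0.696]
ft_force: [1.1, 0.8, 0.5]
width: 0.0872
time: 2.1
ee_pos: [0.486, -0.2541, 0.2624]
eef_rot: [0.124, 0.696, -0.126, 0.696]
ft_force: [-0.6, 0.5, 0.1]
width: 0.0869
t 2.1 ee [ 0.486  -0.2541  0.2624] gp [ 0.486  -0.2541  0.2811] 
X [-0.    -0.002 -1.   ] Y [ 0.348  0.938 -0.002] Z [ 0.938 -0.348  0.001] F [-0.6  0.5  0.1] w 0.0869 q [-0.39  0.17  0.89  1.64 -0.14  1.39  1.74]
1 shift [ 0.108 -0.403  0.364] turn [-0.126  0.406 -0.038] deg 36.7
-1 shift [ 0.108 -0.403  0.364] turn [ 1.878 -0.055 -0.593] deg 169.3
```

```bash
python3 -m pendant '.1 -.4 .36 -.126 .406 -.04;.1 -.4 .36 -.126 .406 -.04;.1 -.4 .36 -.126 .406 -.04;.1 -.4 .36 -.126 .406 -.04;.1 -.4 .36 -.126 .406 -.04;.1 -.4 .36 -.126 .406 -.04;.1 -.4 .36 -.126 .406 -.04' 
python3 - <<'E'
from h import *
st()
c=cal("wrist");i,d=vision.camera("wrist");cv2.imwrite("pics/w1.png",i);np.savez("pics/w1.npz",d=d,K=c[0],R=c[1],t=c[2])
E
```

```text
time: 2.8
ee_pos: [0.5306, -0.3723, 0.2257]
eef_rot: [0.067, 0.885, -0.035, 0.46]
ft_force: [-4.0, 4.2, 4.3]
width: 0.087
t 2.8 ee [ 0.5306 -0.3723  0.2257] gp [ 0.5412 -0.3739  0.241 ] 
X [-0.568  0.086 -0.819] Y [ 0.151  0.989 -0.001] Z [ 0.809 -0.124 -0.574] F [-4.   4.2  4.3] w 0.087 q [ 0.24  0.92  0.53  0.79 -0.12  2.06  2.09]
```

View pics/w1.png

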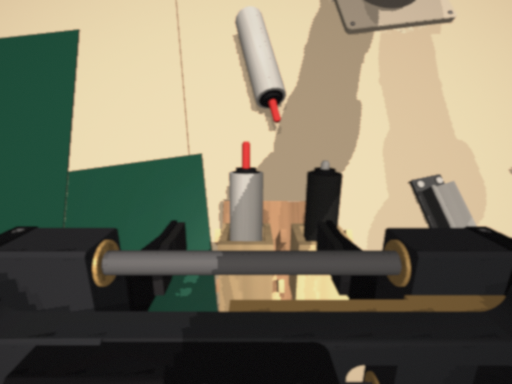

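The wrist view shows the steel roller in the rack at (246,200) with its red stub at (246,155). The rubber roller is at (323,200) and a longer loose roller sits behind at (262,65). Next I measure the axis of the roller in the rack.

```bash
python3 - <<'E'
from h import *
z=np.load("pics/w1.npz");c=(z["K"],z["R"],z["t"]);i=cv2.imread("pics/w1.png");P=pts("w",z["d"],c);hsv=cv2.cvtColor(i,cv2.COLOR_BGR2HSV)
g=np.zeros(i.shape[:2],bool);g[172:236,226:268]=1;g&=(hsv[...,1]<50)&(hsv[...,2]>60)&(P[...,2]>.08)&(P[...,2]<.2)
q=P[g];print(len(q))
red=np.zeros_like(g);red[138:172,236:256]=1;red&=(hsv[...,1]>150)&((hsv[...,0]<6)|(hsv[...,0]>174));rq=P[red]
from scipy.optimize import least_squares
def f(p):
    a=np.array([-np.cos(p[2])*np.cos(p[3]),np.cos(p[2])*np.sin(p[3]),np.sin(p[2])]);w=q-np.array([.45,p[0],p[1]])
    return np.linalg.norm(w-np.outer(w@a,a),axis=1)-.02
s=least_squares(f,[-.366,.112,.61,.16],loss="soft_l1",f_scale=.002);print(s.x,np.degrees(s.x[2:]),np.sqrt(np.mean(s.fun**2)))
p=s.x;a=np.array([-np.cos(p[2])*np.cos(p[3]),np.cos(p[2])*np.sin(p[3]),np.sin(p[2])]);o=np.array([.45,p[0],p[1]])
print("tube s range",np.percentile((q-o)@a,[1,99]),"red s",np.percentile((rq-o)@a,[2,50,98]),"red off",np.median(rq-o-np.outer((rq-o)@a,a),0))
m=o+a*(np.percentile((q-o)@a,99)-.070);print("mid",m,"mid by red",o+a*(np.percentile((rq-o)@a,98)-.105),a)
# gap, V-block also: nothing
E
```

```text
2003
[-0.36675657  0.10993196  0.54215905  0.15697022] [31.06342565  8.99373106] 0.0007740164284804782
tube s range [-0.05583653  0.01640037] red s [0.02106358 0.03562278 0.05014894] red off [ 0.00242007 -0.00155413  0.0041454 ]
mid [ 0.49534878 -0.37393402  0.08227526] mid by red [ 0.49640757 -0.3741016   0.08162954] [-0.84606517  0.13390867  0.51598663]
```

```bash
python3 - <<'E'
from h import *
a=np.array([-.838,.132,.530]);n=np.array([.5235,-.0826,.848]);m=np.array([.4955,-.374,.0822])
g=m+.05*a;print(g)
goal(g+.06*n,-n,[.156,.988,0]);goal(g,-n,[.156,.988,0])
E
```

```text
[ 0.4536 -0.3674  0.1087]
1 shift [ 0.402 -0.025  0.011] turn [ 0.002 -0.033  0.003] deg 2.8
-1 shift [ 0.402 -0.025  0.011] turn [-2.092 -0.005 -0.051] deg 179.8
1 shift [ 0.641 -0.024  0.023] turn [ 0.002 -0.033  0.003] deg 2.8
-1 shift [ 0.641 -0.024  0.023] turn [-2.092 -0.005 -0.051] deg 179.8
```

```bash
python3 -m pendant '.2 -.025 .01 0 -.033 0;.4 -.025 .011 0 -.033 0;.52 -.025 .017 0 -.033 0;.64 -.025 .023 0 -.033 0;.64 -.025 .023 0 -.033 0;.64 -.025 .023 0 -.033 0' .6
python3 - <<'E'
from h import *
st()
n=np.array([.5235,-.0826,.848]);g=np.array([.4536,-.3674,.1087])
goal(g,-n,[.156,.988,0])
E
```

```text
time: 3.45
ee_pos: [0.4449, -0.3664, 0.0979]
eef_rot: [0.066, 0.87, -0.039, 0.486]
ft_force: [0.6, 0.0, 1.1]
width: 0.0701
t 3.45 ee [ 0.4449 -0.3664  0.0979] gp [ 0.4546 -0.3678  0.1138] 
X [-0.519  0.076 -0.852] Y [ 0.153  0.988 -0.005] Z [ 0.841 -0.133 -0.524] F [0.6 0.  1.1] w 0.0701 q [ 0.17  0.77  0.54  1.31 -0.1   1.64  2.1 ]
1 shift [0.019 0.002 0.007] turn [0.    0.005 0.004] deg 0.5
-1 shift [0.019 0.002 0.007] turn [-2.094 -0.006  0.007] deg 180.0
```

```bash
python3 -m pendant '.02 0 .006 0 0 0;.02 0 .006 0 0 0;.02 0 .006 0 0 0'
python3 -m pendant '0 0 0 0 0 0;0 0 0 0 0 0;0 0 0 0 0 0;0 0 0 0 0 0;0 0 0 0 0 0;0 0 0 0 0 0' -1 50
python3 -c "
from h import *;st();s=r.read_state();print(R.from_quat(s['eef_rot']).inv().apply([-.819*.987,.157*.819,.574]))"
```

```text
time: 3.75
ee_pos: [0.4434, -0.3667, 0.0924]
eef_rot: [0.066, 0.87, -0.04, 0.486]
ft_force: [-0.7, -0.2, -0.8]
width: 0.0695
time: 4.35
ee_pos: [0.4428, -0.3665, 0.0919]
eef_rot: [0.066, 0.871, -0.039, 0.486]
ft_force: [-0.1, -0.6, 0.0]
width: 0.0389
t 4.35 ee [ 0.4428 -0.3665  0.0919] gp [ 0.4525 -0.3679  0.1078] 
X [-0.519  0.077 -0.851] Y [ 0.153  0.988 -0.004] Z [ 0.841 -0.133 -0.525] F [-0.1 -0.6  0. ] w 0.0389 q [ 0.17  0.77  0.54  1.32 -0.1   1.63  2.1 ]
[-5.90352017e-02  7.96977558e-04 -9.97977139e-01]
```

```bash
python3 -m pendant '-.007 0 -.1 0 0 0;-.013 0 -.2 0 0 0;-.02 0 -.3 0 0 0;-.027 0 -.4 0 0 0;-.027 0 -.44 0 0 0;-.027 0 -.44 0 0 0'
python3 - <<'E'
from h import *
st()
c=cal("wrist");i,d=vision.camera("wrist");cv2.imwrite("pics/w2.png",i);np.savez("pics/w2.npz",d=d,K=c[0],R=c[1],t=c[2])
goal([.4,-.25,.25],[0,0,-1],[.15,.988,0])
E
```

```text
time: 4.95
ee_pos: [0.3534, -0.3526, 0.1559]
eef_rot: [0.066, 0.87, -0.04, 0.486]
ft_force: [0.5, -0.9, -3.6]
width: 0.039
t 4.95 ee [ 0.3534 -0.3526  0.1559] gp [ 0.3631 -0.354   0.1718] 
X [-0.518  0.077 -0.852] Y [ 0.154  0.988 -0.005] Z [ 0.841 -0.134 -0.524] F [ 0.5 -0.9 -3.6] w 0.039 q [ 0.12  0.54  0.59  1.54 -0.01  1.62  2.13]
1 shift [-0.323  0.431 -0.06 ] turn [-0.003 -0.368  0.002] deg 31.6
-1 shift [-0.323  0.431 -0.06 ] turn [2.013 0.003 0.57 ] deg 179.8
```

View pics/w2.png

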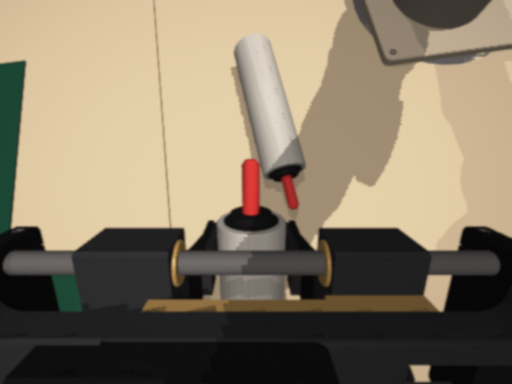

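The picture shows the steel roller drawn clear of the rack and held between the pads, with its hub at (250,215) and the red stub at (250,185). Next I lift it and turn it level.

```bash
python3 -m pendant '-.2 0 -.12 0 0 0;-.2 0 -.12 0 0 0;-.32 .43 -.06 0 -.368 0;-.32 .43 -.06 0 -.368 0;-.32 .43 -.06 0 -.368 0;-.32 .43 -.06 0 -.368 0;-.32 .43 -.06 0 -.368 0;-.32 .43 -.06 0 -.368 0'
python3 - <<'E'
from h import *
st()
goal([.4508,-.0731,.16],[0,0,-1],[-.044,.999,0])
E
```

```text
time: 5.8
ee_pos: [0.3992, -0.25, 0.2308]
eef_rot: [0.053, 0.706, -0.055, 0.704]
ft_force: [-0.4, -0.0, -3.4]
width: 0.0388
t 5.8 ee [ 0.3992 -0.25    0.2308] gp [ 0.3993 -0.2499  0.2495] 
X [-0.003 -0.004 -1.   ] Y [ 0.153  0.988 -0.004] Z [ 0.988 -0.153 -0.002] F [-0.4 -0.  -3.4] w 0.0388 q [-0.11 -0.05  0.56  1.86  0.03  1.32  1.86]
1 shift [0.355 0.732 0.097] turn [-0.131 -0.002  0.003] deg 11.3
-1 shift [0.355 0.732 0.097] turn [1.963 0.004 0.002] deg 168.7
```

```bash
python3 -m pendant '.1 .73 .1 -.13 0 0;.1 .73 .1 -.13 0 0;.1 .73 .1 -.13 0 0;.1 .73 .1 -.13 0 0;.1 .73 .1 -.13 0 0;.1 .73 .1 -.13 0 0'
python3 - <<'E'
from h import *
st()
for n in("top","scene"):
    i=cv2.imread(f"pics/{n}0.png");d=np.load(f"pics/{n}0.npy");P=pts(n,d)
    b=(abs(P[...,0]-.5)<.09)&(abs(P[...,1]+.071)<.045)
    for lo,hi in((.005,.05),(.02,.05)):
        m=b&(P[...,2]>lo)&(P[...,2]<hi);q=P[m][:,:2]
        re=cv2.minAreaRect((q*1000).astype(np.float32));w=q-q.mean(0);ev=np.linalg.eigh(w.T@w)[1][:,1];print(n,lo,len(q),np.round(re[0],1),np.round(re[1],1),round(re[2],1),"pca",q.mean(0),np.degrees(np.arctan(ev[1]/ev[0])))
# held roller
i,d=vision.camera("top");cv2.imwrite("pics/top1.png",i);P=pts("top",d)
j,d2=vision.camera("scene");cv2.imwrite("pics/scene1.png",j);P2=pts("scene",d2)
for n,im,Q in(("top",i,P),("scene",j,P2)):
    hsv=cv2.cvtColor(im,cv2.COLOR_BGR2HSV);b=(Q[...,0]>.3)&(Q[...,0]<.62)&(abs(Q[...,1]+.073)<.06)&(Q[...,2]>.15)
    red=b&(hsv[...,1]>150)&((hsv[...,0]<6)|(hsv[...,0]>174));print(n,"red",red.sum(),np.round(np.median(Q[red],0),4) if red.any() else "")
    g=b&(Q[...,0]>.48)&(Q[...,2]<.29)&(hsv[...,1]<60)&(hsv[...,2]>70);q=Q[g]
    for x in np.arange(.48,.58,.02):
        k=q[(q[:,0]>x)&(q[:,0]<x+.02)]
        if len(k)>10: print(round(x+.01,2),len(k),"ztop",round(np.percentile(k[:,2],95),4),"y",np.round(np.percentile(k[:,1],[3,97]),4))
c=np.hstack([cv2.resize(i[150:250,230:340],(440,400)),cv2.resize(j[150:270,180:280],(333,400))]);cv2.imwrite("pics/c2.png",c)
E
```

```text
time: 6.4
ee_pos: [0.4522, -0.0735, 0.2038]
eef_rot: [-0.017, 0.709, 0.013, 0.705]
ft_force: [0.1, -0.1, -3.5]
width: 0.0388
t 6.4 ee [ 0.4522 -0.0735  0.2038] gp [ 0.4523 -0.0734  0.2225] 
X [-0.006 -0.006 -1.   ] Y [-0.043  0.999 -0.006] Z [ 0.999  0.043 -0.006] F [ 0.1 -0.1 -3.5] w 0.0388 q [-0.29 -0.04  0.34  1.92  0.02  1.26  1.66]
top 0.005 598 [506.6 -70.5] [148.8  86.2] 0.6 pca [ 0.49866018 -0.07074991] 3.8131653009330115
top 0.02 282 [500.6 -70.9] [80.1 35.4] 3.8 pca [ 0.49931425 -0.07126025] 3.9640756692001453
scene 0.005 626 [497.5 -72.3] [ 83.3 166.1] 89.6 pca [ 0.50866151 -0.0663216 ] 2.041535426855152
scene 0.02 311 [503.7 -69.9] [80.8 36.7] 3.2 pca [ 0.5054883  -0.06975005] 3.0655718185466534
top red 0 
scene red 7 [ 0.4085 -0.0758  0.2312]
0.49 116 ztop 0.2876 y [-0.0865 -0.0513]
0.51 98 ztop 0.2445 y [-0.0852 -0.0506]
0.53 114 ztop 0.2446 y [-0.0852 -0.0496]
0.55 115 ztop 0.2446 y [-0.0843 -0.0482]
0.57 97 ztop 0.2431 y [-0.0835 -0.0477]
```

View pics/c2.png

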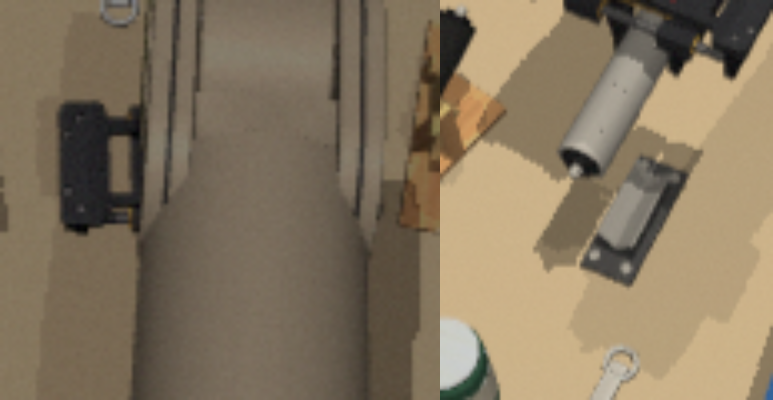

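The crop shows the roller held level, with its plain end at (575,165), above the V-block at (640,210). Next I lower it.

```bash
python3 - <<'E'
from h import *
goal([.4516,-.0738,.075],[0,0,-1],[-.061,.998,0]);goal([.4516,-.0738,.050],[0,0,-1],[-.061,.998,0])
E
```

```text
1 shift [0.592 0.008 0.001] turn [-0.014 -0.003  0.003] deg 1.3
-1 shift [0.592 0.008 0.001] turn [2.08  0.005 0.004] deg 178.8
1 shift [0.692 0.008 0.002] turn [-0.014 -0.003  0.003] deg 1.3
-1 shift [0.692 0.008 0.002] turn [2.08  0.005 0.004] deg 178.8
```

```bash
python3 -m pendant '.2 .008 0 -.014 -.003 0;.4 .008 0 -.014 -.003 0;.52 .008 0 -.014 -.003 0;.59 .008 0 -.014 -.003 0;.64 .008 .001 -.014 -.003 0;.67 .008 .001 -.014 -.003 0;.69 .008 .002 -.014 -.003 0;.69 .008 .002 -.014 -.003 0'
python3 -m pendant '0 0 0 0 0 0;.008 0 0 0 0 0;.008 0 0 0 0 0'
python3 -c "
from h import *;st()"
```

```text
time: 7.3
ee_pos: [0.4523, -0.0729, 0.0326]
eef_rot: [-0.024, 0.706, 0.02, 0.708]
ft_force: [0.1, 0.0, -3.6]
width: 0.0383
time: 7.6
ee_pos: [0.4525, -0.0727, 0.0309]
eef_rot: [-0.024, 0.705, 0.021, 0.708]
ft_force: [0.2, 0.1, -2.1]
width: 0.0388
t 7.6 ee [ 0.4525 -0.0727  0.0309] gp [ 0.4524 -0.0726  0.0496] 
X [ 0.004 -0.004 -1.   ] Y [-0.062  0.998 -0.004] Z [0.998 0.062 0.004] F [ 0.2  0.1 -2.1] w 0.0388 q [-0.27  0.18  0.35  2.11 -0.08  0.86  1.76]
```

```bash
python3 -m pendant '.007 0 0 0 0 0;.007 0 0 0 0 0;.007 0 0 0 0 0'
python3 -m pendant '0 0 0 0 0 0;0 0 0 0 0 0;0 0 0 0 0 0;0 0 0 0 0 0;0 0 0 0 0 0' .8
python3 -m pendant '-.2 0 0 0 0 0;-.4 0 0 0 0 0;-.5 0 -.4 0 0 0;-.5 0 -.8 0 0 0;-.5 0 -.9 0 0 0;-.5 0 -.9 0 0 0;-.5 0 -.9 0 0 0'
python3 - <<'E'
from h import *
st()
for n in("top","scene"):
    i,d=vision.camera(n);cv2.imwrite(f"pics/{n}2.png",i);P=pts(n,d);hsv=cv2.cvtColor(i,cv2.COLOR_BGR2HSV)
    b=(abs(P[...,0]-.5)<.13)&(abs(P[...,1]+.071)<.05)
    g=b&(P[...,2]>.05)&(P[...,2]<.09)&(hsv[...,1]<60)&(hsv[...,2]>70);q=P[g][:,:2]
    if len(q)>20:
        re=cv2.minAreaRect((q*1000).astype(np.float32));print(n,len(q),np.round(re[0],1),np.round(re[1],1),round(re[2],1),"z",np.percentile(P[g][:,2],[50,97]))
    red=b&(hsv[...,1]>150)&((hsv[...,0]<6)|(hsv[...,0]>174));print("red",red.sum(),np.round(P[red].mean(0),4))
    if n=="scene": j=i
i=cv2.imread("pics/top2.png");c=np.hstack([cv2.resize(i[150:250,230:340],(440,400)),cv2.resize(j[150:270,180:280],(333,400))]);cv2.imwrite("pics/c3.png",c)
E
```

```text
time: 7.9
ee_pos: [0.4528, -0.0734, 0.0294]
eef_rot: [-0.024, 0.705, 0.02, 0.708]
ft_force: [-0.6, -4.1, 5.3]
width: 0.0387
time: 8.4
ee_pos: [0.4519, -0.0724, 0.0286]
eef_rot: [-0.024, 0.706, 0.021, 0.708]
ft_force: [-0.5, -1.3, -0.6]
width: 0.0712
time: 9.1
ee_pos: [0.2522, -0.0853, 0.1535]
eef_rot: [-0.024, 0.704, 0.023, 0.71]
ft_force: [1.3, -0.4, 0.2]
width: 0.0778
t 9.1 ee [ 0.2522 -0.0853  0.1535] gp [ 0.252  -0.0852  0.1722] 
X [ 0.009 -0.001 -1.   ] Y [-0.066  0.998 -0.001] Z [0.998 0.066 0.009] F [ 1.3 -0.4  0.2] w 0.0778 q [ 0.05 -0.49  0.08  2.37  0.04  1.26  1.74]
top 535 [509.8 -70. ] [151.7  36.4] 2.9 z [0.06521353 0.07061683]
red 31 [ 0.4139 -0.0768  0.0528]
scene 586 [509.5 -69.2] [159.8  39.9] 3.3 z [0.06556095 0.07101448]
red 16 [ 0.4137 -0.0744  0.0541]
```

View pics/c3.png

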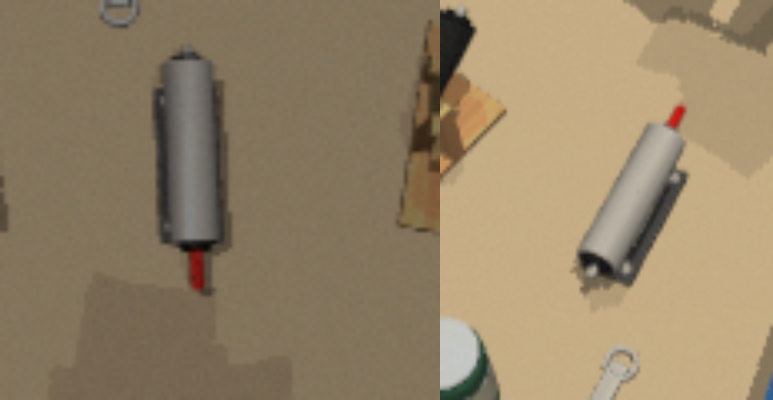

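The crop shows the roller resting freely in the V-block, red stub at (197,270) and plain stub at (187,50). Its middle is at about (0.503, -0.070).

```bash
python3 - <<'E'
from h import *
for z in(.13,.0485): goal([.5033,-.0702,z],[0,0,-1],[-.055,.998,0])
E
```

```text
1 shift [0.18  0.012 0.999] turn [0.002 0.006 0.002] deg 0.6
-1 shift [0.18  0.012 0.999] turn [-2.093 -0.003  0.01 ] deg 179.8
1 shift [0.505 0.013 0.996] turn [0.002 0.006 0.002] deg 0.6
-1 shift [0.505 0.013 0.996] turn [-2.093 -0.003  0.01 ] deg 179.8
```

```bash
python3 -m pendant '0 .012 .3 .002 .006 0;0 .012 .6 .002 .006 0;.1 .012 .9 .002 .006 0;.18 .012 1 .002 .006 0;.18 .012 1 .002 .006 0;.18 .012 1 .002 .006 0;.18 .012 1 .002 .006 0' .7
python3 - <<'E'
from h import *
st();goal([.5033,-.0702,.0485],[0,0,-1],[-.055,.998,0])
E
```

```text
time: 9.9
ee_pos: [0.5051, -0.066, 0.1082]
eef_rot: [-0.023, 0.709, 0.021, 0.705]
ft_force: [-0.0, 0.5, -0.3]
width: 0.0736
t 9.9 ee [ 0.5051 -0.066   0.1082] gp [ 0.5052 -0.066   0.1269] 
X [-0.005 -0.003 -1.   ] Y [-0.063  0.998 -0.003] Z [ 0.998  0.063 -0.006] F [-0.   0.5 -0.3] w 0.0736 q [-0.04  0.18  0.08  1.9  -0.01  1.06  1.68]
1 shift [ 0.314 -0.015 -0.007] turn [ 0.005 -0.004  0.002] deg 0.6
-1 shift [ 0.314 -0.015 -0.007] turn [-2.089 -0.003 -0.006] deg 179.6
```

```bash
python3 -m pendant '.1 -.015 -.007 0.005 -.004 0;.2 -.015 -.007 0.005 -.004 0;.28 -.015 -.007 0.005 -.004 0;.31 -.015 -.007 0.005 -.004 0;.31 -.015 -.007 0.005 -.004 0;.31 -.015 -.007 0.005 -.004 0'
python3 -c "
from h import *;st();goal([.5033,-.0702,.0485],[0,0,-1],[-.055,.998,0])"
```

```text
time: 10.5
ee_pos: [0.5034, -0.0711, 0.0341]
eef_rot: [-0.019, 0.705, 0.018, 0.709]
ft_force: [0.1, -0.0, -0.1]
width: 0.0739
t 10.5 ee [ 0.5034 -0.0711  0.0341] gp [ 0.5032 -0.0711  0.0528] 
X [ 0.006 -0.002 -1.   ] Y [-0.053  0.999 -0.002] Z [0.999 0.053 0.006] F [ 0.1 -0.  -0.1] w 0.0739 q [-0.02  0.27  0.08  1.97 -0.03  0.89  1.69]
1 shift [ 0.017  0.004 -0.   ] turn [-0.001  0.004  0.001] deg 0.4
-1 shift [ 0.017  0.004 -0.   ] turn [ 2.093e+00  2.000e-03 -6.000e-03] deg 179.9
```

```bash
python3 -m pendant '.017 .003 0 0 0 0;.017 .003 0 0 0 0'
python3 -m pendant '0 0 0 0 0 0;0 0 0 0 0 0;0 0 0 0 0 0;0 0 0 0 0 0;0 0 0 0 0 0;0 0 0 0 0 0;0 0 0 0 0 0' -1 58
python3 -m pendant '-.2 0 0 0 0 0;-.4 0 0 0 0 0;-.6 0 0 0 0 0;-.64 0 0 0 0 0;-.64 0 0 0 0 0;-.64 0 0 0 0 0'
python3 - <<'E'
from h import *
st()
c=cal("wrist");i,d=vision.camera("wrist");cv2.imwrite("pics/w3.png",i);np.savez("pics/w3.npz",d=d,K=c[0],R=c[1],t=c[2])
P=pts("w",d,c);hsv=cv2.cvtColor(i,cv2.COLOR_BGR2HSV)
red=(hsv[...,1]>150)&((hsv[...,0]<6)|(hsv[...,0]>174))&(hsv[...,2]>70)&(P[...,2]>.1)
s=r.read_state();Rm=R.from_quat(s["eef_rot"]);q=Rm.inv().apply(P[red]-s["ee_pos"])+[r.grasp_offset,0,0];q*=1000
v,u=np.nonzero(red);print(red.sum(),"px",u.min(),u.max(),v.min(),v.max(),"tool-frame from grasp pt: median",np.round(np.median(q,0),1),"z pct",np.percentile(q[:,2],[2,98]))
for lo in range(-110,-70,8):
    k=q[(q[:,2]>lo)&(q[:,2]<lo+8)]
    if len(k)>5: print(lo,len(k),np.round([k[:,0].min(),np.median(k[:,0]),np.median(k[:,1])],1))
x=np.array([.165,-.986]);
goal([.536,.23,.2],[0,0,-1],[.986,.165,0])
E
```

```text
time: 10.7
ee_pos: [0.503, -0.0703, 0.0289]
eef_rot: [-0.019, 0.705, 0.018, 0.709]
ft_force: [0.5, 0.2, 1.0]
width: 0.0741
time: 11.4
ee_pos: [0.5029, -0.0713, 0.0286]
eef_rot: [-0.019, 0.705, 0.018, 0.708]
ft_force: [1.0, -5.0, -0.6]
width: 0.0384
time: 12.0
ee_pos: [0.5011, -0.0698, 0.1867]
eef_rot: [-0.019, 0.706, 0.019, 0.707]
ft_force: [-1.4, -0.0, -4.0]
width: 0.0391
t 12.0 ee [ 0.5011 -0.0698  0.1867] gp [ 0.5011 -0.0698  0.2054] 
X [ 0.002 -0.001 -1.   ] Y [-0.053  0.999 -0.001] Z [0.999 0.053 0.002] F [-1.4 -0.  -4. ] w 0.0391 q [-0.03  0.09  0.09  1.83 -0.01  1.22  1.68]
1086 px 241 258 56 121 tool-frame from grasp pt: median [ -5.6  -0.9 -89.1] z pct [-102.90859158  -74.92441968]
-110 46 [-6.6 -4.7 -1.4]
-102 313 [-8.3 -5.6 -0.9]
-94 300 [-7.6 -5.7 -0.9]
-86 287 [-8.1 -5.7 -0.9]
-78 140 [-144.    -5.6   -0.9]
1 shift [0.018 1.19  0.205] turn [0.972 0.001 0.   ] deg 83.6
-1 shift [0.018 1.19  0.205] turn [-1.122e+00 -0.000e+00  1.000e-03] deg 96.4
```

```bash
python3 -m pendant '0 .2 .05 .1 0 0;0 .4 .1 .2 0 0;0 .55 .1 .3 0 0;0 .7 .1 .4 0 0;0 .8 .1 .5 0 0;0 .9 .1 .6 0 0;0 .9 .1 .6 0 0;0 .9 .1 .6 0 0'
python3 - <<'E'
from h import *
st()
goal([.538,.215,.18],[0,0,-1],[.986,.165,0])
E
```

```text
time: 12.85
ee_pos: [0.5139, 0.1563, 0.186]
eef_rot: [0.29, 0.644, -0.291, 0.645]
ft_force: [0.7, -0.8, -3.8]
width: 0.0388
t 12.85 ee [0.5139 0.1563 0.186 ] gp [0.5139 0.1563 0.2047] 
X [ 0.001 -0.003 -1.   ] Y [ 0.749  0.663 -0.001] Z [ 0.663 -0.749  0.002] F [ 0.7 -0.8 -3.8] w 0.0388 q [-0.34  0.17 -0.04  1.74  0.01  1.23  0.34]
1 shift [ 0.098  0.228 -0.112] turn [0.373 0.002 0.   ] deg 32.0
-1 shift [ 0.098  0.228 -0.112] turn [-1.722e+00 -1.000e-03  2.000e-03] deg 148.0
```

```bash
python3 -m pendant '0 .228 -.112 .1 0 0;0 .228 -.112 .2 0 0;.05 .228 -.112 .3 0 0;.08 .228 -.112 .373 0 0;.08 .228 -.112 .373 0 0;.08 .228 -.112 .373 0 0;.08 .228 -.112 .373 0 0'
python3 - <<'E'
from h import *
st()
c=cal("wrist");i,d=vision.camera("wrist");cv2.imwrite("pics/w4.png",i);np.savez("pics/w4.npz",d=d,K=c[0],R=c[1],t=c[2])
E
```

```text
time: 13.55
ee_pos: [0.5395, 0.2141, 0.1685]
eef_rot: [0.457, 0.539, -0.456, 0.541]
ft_force: [0.3, 0.8, -3.5]
width: 0.0386
t 13.55 ee [0.5395 0.2141 0.1685] gp [0.5394 0.2142 0.1872] 
X [ 0.004 -0.001 -1.   ] Y [0.986 0.166 0.004] Z [ 0.166 -0.986  0.002] F [ 0.3  0.8 -3.5] w 0.0386 q [-0.45  0.27 -0.01  1.66  0.01  1.21 -0.3 ]
```

View pics/w4.png

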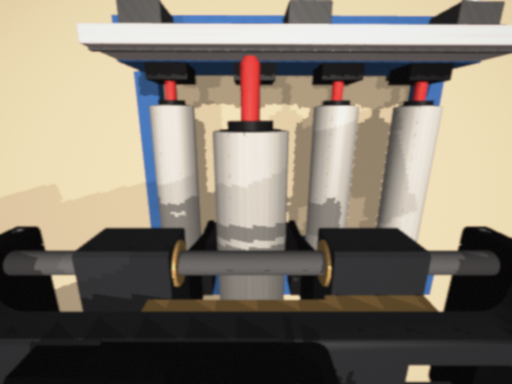

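The wrist view shows the held roller at (250,180) with its red stub at (250,90). The gap's black fence block shows behind it at (250,72). The installed rollers are at (177,170), (335,160) and (415,160). I measure those with the same camera.

```bash
cat > m4.py <<'E'
from h import *
z=np.load("pics/w4.npz");c=(z["K"],z["R"],z["t"]);i=cv2.imread("pics/w4.png");d=z["d"];P=pts("w",d,c);hsv=cv2.cvtColor(i,cv2.COLOR_BGR2HSV)
yh=np.array([-.166,.986]);xh=np.array([.986,.166]);S=np.array([.537,.238])
Q=np.stack([(P[...,:2]-S)@xh*1000,(P[...,:2]-S)@yh*1000,P[...,2]*1000],-1)
g=(hsv[...,1]<70)&(hsv[...,2]>60)&(d>0)&(Q[...,2]>70)&(Q[...,2]<105)&(abs(Q[...,1])<66)
for x0 in(-75,75,150):
    k=g&(abs(Q[...,0]-x0)<24);q=Q[k];e=[]
    for y in range(-10,60,14):
        w=q[(q[:,1]>y)&(q[:,1]<y+14)]
        if len(w)>20: A=np.c_[2*w[:,0],2*w[:,2],np.ones(len(w))];s=np.linalg.lstsq(A,(w[:,0]**2+w[:,2]**2),rcond=None)[0];e.append((y+7,round(s[0],1),round(s[1],1),round(np.sqrt(s[2]+s[0]**2+s[1]**2),1),round(np.percentile(w[:,2],97),1)))
    print(x0,len(q),"ymax",np.percentile(q[:,1],99),e)
red=(hsv[...,1]>150)&((hsv[...,0]<6)|(hsv[...,0]>174))&(hsv[...,2]>60)&(d>0)
n,l,s,_=cv2.connectedComponentsWithStats(red.astype(np.uint8))
for k in range(1,n):
    if s[k,4]>20:
        q=Q[l==k];print("red",s[k,:4],np.round(np.median(q,0),1),"y",np.round(np.percentile(q[:,1],[3,97]),1),"z97",np.round(np.percentile(q[:,2],95),1))
blk=(hsv[...,2]<45)&(d>0)&(Q[...,2]>80)&(Q[...,2]<95)&(Q[...,1]>70)&(Q[...,1]<105)
n,l,s,_=cv2.connectedComponentsWithStats(blk.astype(np.uint8))
for k in range(1,n):
    if s[k,4]>20: q=Q[l==k];print("blk",s[k,:5],"x",np.round(np.percentile(q[:,0],[2,98]),1),"y",np.round(np.percentile(q[:,1],[2,98]),1),"z",np.round(np.median(q[:,2]),1))
E
python3 m4.py
```

```text
-75 5414 ymax 61.241433469528154 [(-3, np.float64(-73.8), np.float64(75.6), np.float64(19.5), np.float64(95.6)), (11, np.float64(-73.7), np.float64(75.8), np.float64(19.3), np.float64(95.7)), (25, np.float64(-73.8), np.float64(75.6), np.float64(19.5), np.float64(95.7)), (39, np.float64(-73.8), np.float64(75.7), np.float64(19.4), np.float64(95.7)), (53, np.float64(-73.7), np.float64(75.7), np.float64(19.4), np.float64(95.7))]
75 5373 ymax 61.37358090704293 [(-3, np.float64(76.0), np.float64(75.5), np.float64(19.4), np.float64(95.5)), (11, np.float64(75.9), np.float64(75.5), np.float64(19.4), np.float64(95.4)), (25, np.float64(76.0), np.float64(75.6), np.float64(19.3), np.float64(95.5)), (39, np.float64(76.0), np.float64(75.6), np.float64(19.3), np.float64(95.5)), (53, np.float64(76.0), np.float64(75.5), np.float64(19.4), np.float64(95.4))]
150 5844 ymax 60.84242077005643 [(-3, np.float64(150.7), np.float64(75.6), np.float64(19.2), np.float64(95.3)), (11, np.float64(150.8), np.float64(75.4), np.float64(19.3), np.float64(95.2)), (25, np.float64(150.7), np.float64(75.6), np.float64(19.2)
[... 169 characters left out ...]
4(95.4))]
red [239  55  22  67] [ -2.7  65.8 192. ] y [50.3 81.1] z97 193.5
red [164  80  13  21] [-73.2  75.1  79.4] y [66.7 82.1] z97 81.6
red [332  80  13  21] [74.4 74.6 79.2] y [65.7 81.9] z97 85.2
red [413  81  16  20] [148.3  74.6  78.7] y [66.3 81.8] z97 80.8
blk [144  63  46  18 583] x [-90.5 -55.9] y [82.2 94.7] z 87.1
blk [234  63   5  12  50] x [-16.4 -12.9] y [86.9 94.9] z 87.3
blk [262  63  14  12 159] x [ 7.3 18.3] y [86.3 95. ] z 87.1
blk [320  63  45  19 592] x [58.2 92.5] y [82. 95.] z 87.0
blk [405  63  49  19 753] x [132.8 166.4] y [81.9 94.5] z 86.7
blk [148  77  18   4  47] x [-89.4 -75.8] y [82.  83.2] z 86.8
blk [343  79  16   2  30] x [76.6 89.2] y [81.9 82.7] z 86.0
```

```bash
cat >> m4.py <<'E'
print("held")
g=(hsv[...,1]<70)&(hsv[...,2]>60)&(d>0)&(Q[...,2]>185)&(Q[...,2]<215)&(abs(Q[...,0])<28);q=Q[g]
for y in range(-20,50,10):
    w=q[(q[:,1]>y)&(q[:,1]<y+10)]
    if len(w)>40: A=np.c_[2*w[:,0],2*w[:,2],np.ones(len(w))];s=np.linalg.lstsq(A,(w[:,0]**2+w[:,2]**2),rcond=None)[0];print(y+5,len(w),np.round([s[0],s[1],np.percentile(w[:,2],95),np.percentile(w[:,0],3),np.percentile(w[:,0],97)],1))
E
python3 m4.py|sed -n '/held/,$p'
```

```text
held
-15 693 [ -1.7 187.6 208.1 -20.7  16.4]
-5 1234 [ -2.  188.6 208.3 -19.5  15.6]
5 1295 [ -2.1 188.6 208.3 -19.7  15.4]
15 1394 [ -2.2 188.4 208.2 -19.8  15.6]
25 1470 [ -2.3 188.6 208.2 -20.   15.2]
35 1594 [ -2.4 188.4 208.2 -19.8  15.4]
45 930 [ -2.4 191.6 208.  -19.7  15. ]
```

```bash
cat >> h.py <<'E'
S0=np.array([.5381,.2375]);xh=np.array([.986,.1666,0]);xh/=np.linalg.norm(xh);yh=np.array([-xh[1],xh[0],0]);zh=np.array([0,0,1.])
def stn(th,my,mz,yaw=0,sx=0):
    "mid at station y=my, z=mz (mm), tilt th deg plain end up"
    t=np.radians(th);n=yh*np.sin(t)+zh*np.cos(t)
    p=np.r_[S0,0]+(sx+.25)*1e-3*xh+my*1e-3*yh+(mz+.6)*1e-3*zh-1.3e-3*n   # camera-consistent height (+0.6)
    Y=xh*np.cos(yaw)-yh*np.sin(yaw)
    s=r.read_state();R0=R.from_quat(s["eef_rot"]);X=-n
    Y=Y-X*(X@Y);R1=R.from_matrix(np.stack([X,Y,np.cross(X,Y)],1));rv=(R0.inv()*R1).as_rotvec()
    sh=R0.inv().apply(p+X*r.grasp_offset-s["ee_pos"]);print((th,my,mz),"shift",np.round(sh/.25,3),"turn",np.round(rv/1.5,3))
def where():
    s=r.read_state();Rm=R.from_quat(s["eef_rot"]).as_matrix();X=Rm[:,0];m=np.array(s["ee_pos"])-X*(r.grasp_offset+.0013)
    w=m-np.r_[S0,0];print("t",round(s["time"],2),"mid xyz",np.round([w@xh*1e3-.25,w@yh*1e3,w[2]*1e3-.6],1),"tilt",round(float(np.degrees(np.arcsin(-X@yh))),2),"yaw",round(float(np.degrees(np.arctan2(-Rm[:,1]@yh,Rm[:,1]@xh))),2),"roll",round(float(np.degrees(Rm[2,1])),2),"F",np.round(R.from_matrix(np.stack([xh,yh,zh])).apply(s["ft_force"]),1),"w",round(float(s["width"])*1e3,1))
E
python3 - <<'E'
from h import *
where()
K,Rm,t=cal("wrist");c=-Rm.T@t-np.r_[S0,0];print("cam",c@xh,c@yh,c[2])
y=.0086
stn(12,-32.7,130,y);stn(12,-32.7,97,y)
E
```

```text
t 13.6 mid xyz [ -2.8 -23.1 188.1] tilt 0.11 yaw 0.05 roll 0.25 F [ 0.5 -0.1 -3.7] w 38.6
cam -0.0034440662486328677 0.051992685289052216 0.3308244410890541
(12, -32.7, 130) shift [0.231 0.01  0.054] turn [ 0.005 -0.138 -0.002]
(12, -32.7, 97) shift [0.363 0.009 0.054] turn [ 0.005 -0.138 -0.002]
```

```bash
python3 -m pendant '.05 .01 .054 .005 -.09 0;.14 .01 .054 .005 -.138 0;.23 .01 .054 .005 -.138 0;.23 .01 .054 .005 -.138 0;.3 .01 .054 .005 -.138 0;.36 .01 .054 .005 -.138 0;.36 .01 .054 .005 -.138 0;.36 .01 .054 .005 -.138 0'
python3 - <<'E'
from h import *
where()
c=cal("wrist");i,d=vision.camera("wrist");cv2.imwrite("pics/w5.png",i);np.savez("pics/w5.npz",d=d,K=c[0],R=c[1],t=c[2])
P=pts("w",d,c);hsv=cv2.cvtColor(i,cv2.COLOR_BGR2HSV);Rs=np.stack([xh,yh,zh],1)
Q=(P-np.r_[S0,0])@Rs*1e3
red=(hsv[...,1]>150)&((hsv[...,0]<6)|(hsv[...,0]>174))&(hsv[...,2]>60)&(d>0)
n,l,s,_=cv2.connectedComponentsWithStats(red.astype(np.uint8))
for k in range(1,n):
    if s[k,4]>20:
        q=Q[l==k];print("red",s[k,:4],np.round(np.median(q,0),1),"y",np.round(np.percentile(q[:,1],[3,97]),1),"z5/50/95",np.round(np.percentile(q[:,2],[5,50,95]),1))
g=(hsv[...,1]<70)&(hsv[...,2]>60)&(d>0)&(abs(Q[...,0])<28)&(Q[...,1]<70)&(Q[...,2]>80)&(Q[...,2]<140);q=Q[g]
for y in range(-20,50,12):
    w=q[(q[:,1]>y)&(q[:,1]<y+12)]
    if len(w)>40: A=np.c_[2*w[:,0],2*w[:,2],np.ones(len(w))];e=np.linalg.lstsq(A,(w[:,0]**2+w[:,2]**2),rcond=None)[0];print(y+6,len(w),np.round([e[0],np.percentile(w[:,2],95)],1))
stn(12,-11.7,96.3,.0086)
E
```

```text
time: 14.4
ee_pos: [0.5447, 0.2012, 0.079]
eef_rot: [0.41, 0.477, -0.504, 0.592]
ft_force: [-0.2, -0.8, -3.5]
width: 0.0391
t 14.4 mid xyz [  0.2 -32.7  98. ] tilt 11.97 yaw 0.62 roll 0.28 F [-0.3 -0.8 -3.5] w 39.1
red [391  19  31  42] [72.9 75.1 79.1] y [66.7 82.6] z5/50/95 [75.3 79.1 80.9]
red [76 22 32 41] [-73.   75.6  79.2] y [67.3 82.8] z5/50/95 [75.9 79.2 81. ]
red [241  56  18  66] [ 0.2 54.5 83.8] y [40.8 67.5] z5/50/95 [80.6 83.8 87.1]
-14 1452 [  0.2 115.1]
-2 1576 [  0.2 112.7]
10 1736 [  0.2 110.2]
22 1857 [  0.3 107.6]
34 1772 [  0.3 105.2]
(12, -11.7, 96.3) shift [-0.009 -0.003 -0.083] turn [-0.002 -0.001 -0.002]
```

View pics/w5.png

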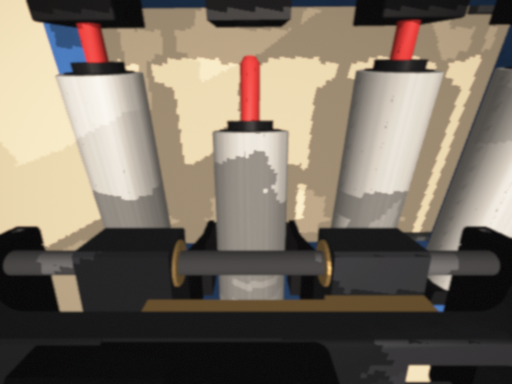

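The view shows the red stub at (250,90) in line with the fence socket block at (248,12). The measured x error is 0.2 mm and the tip is about 1 mm high. Next I insert it gently.

```bash
python3 -m pendant '.006 -.002 0 0 0 0;0 -.003 -.03 0 0 0;-.005 -.003 -.06 0 0 0;-.009 -.003 -.083 0 0 0;-.009 -.003 -.083 0 0 0;-.009 -.003 -.083 0 0 0'
python3 - <<'E'
from h import *
where();stn(12,-3,94.4,.0086);stn(10,2,91,.0086);stn(12,6.9,93.3,.0086)
E
```

```text
time: 15.05
ee_pos: [0.5404, 0.2221, 0.0762]
eef_rot: [0.41, 0.478, -0.503, 0.592]
ft_force: [-0.2, -0.4, -3.0]
width: 0.039
t 15.05 mid xyz [ -0.6 -11.4  95.2] tilt 11.98 yaw 0.57 roll 0.27 F [-0.2 -0.4 -3. ] w 39.0
(12, -3, 94.4) shift [-0.004  0.002 -0.034] turn [-0.001 -0.    -0.002]
(10, 2, 91) shift [ 0.005  0.002 -0.059] turn [-0.001  0.023 -0.002]
(12, 6.9, 93.3) shift [-0.008  0.002 -0.073] turn [-0.001 -0.    -0.002]
```

```bash
python3 -m pendant '-.004 .002 -.017 0 0 0;-.004 .002 -.034 0 0 0;-.004 .002 -.034 0 0 0'
python3 - <<'E'
from h import *
where();stn(12,6.9,93.3,.0086);stn(8,6,87.2,.0086)
E
```

```text
time: 15.35
ee_pos: [0.5398, 0.2292, 0.0754]
eef_rot: [0.41, 0.477, -0.504, 0.592]
ft_force: [-0.2, -6.9, -1.7]
width: 0.0385
t 15.35 mid xyz [ 0.  -4.3 94.3] tilt 12.09 yaw 0.65 roll 0.25 F [-1.4 -6.8 -1.7] w 38.5
(12, 6.9, 93.3) shift [-0.005 -0.001 -0.045] turn [-0.002  0.001 -0.001]
(8, 6, 87.2) shift [ 0.019 -0.001 -0.052] turn [-0.002  0.048 -0.002]
```

```bash
python3 -m pendant '-.002 0 -.022 0 0 0;-.005 -.001 -.045 0 0 0;-.005 -.001 -.045 0 0 0;-.005 -.001 -.045 0 0 0'
python3 - <<'E'
from h import *
where();stn(8,6.4,87.4,.0086);stn(4,5.6,81.3,.0086);stn(0,5,75,.0086)
E
```

```text
time: 15.75
ee_pos: [0.5382, 0.2382, 0.0742]
eef_rot: [0.41, 0.476, -0.505, 0.592]
ft_force: [0.5, -10.5, -2.0]
width: 0.0388
t 15.75 mid xyz [-0.1  4.9 93.2] tilt 12.22 yaw 0.75 roll 0.22 F [ -1.2 -10.5  -2. ] w 38.8
(8, 6.4, 87.4) shift [ 0.021 -0.    -0.017] turn [-0.003  0.049 -0.001]
(4, 5.6, 81.3) shift [ 0.045 -0.    -0.024] turn [-0.003  0.096 -0.002]
(0, 5, 75) shift [ 0.069 -0.    -0.033] turn [-0.003  0.142 -0.002]
```

```bash
python3 -m pendant '.005 0 -.02 0 .015 0;.021 0 -.022 -.001 .049 0;.033 0 -.025 -.002 .072 0;.045 0 -.029 -.002 .096 0;.045 0 -.029 -.002 .096 0;.045 0 -.029 -.002 .096 0'
python3 - <<'E'
from h import *
where();stn(4,5.6,81.3,.0086);stn(0,5,75,.0086)
E
```

```text
time: 16.35
ee_pos: [0.5377, 0.2418, 0.0613]
eef_rot: [0.444, 0.518, -0.474, 0.556]
ft_force: [1.3, -10.3, -3.5]
width: 0.0385
t 16.35 mid xyz [ 0.1  5.7 80.7] tilt 3.98 yaw 0.65 roll 0.18 F [ -0.5 -10.4  -3.5] w 38.5
(4, 5.6, 81.3) shift [-0.002 -0.     0.001] turn [-0.002 -0.    -0.002]
(0, 5, 75) shift [ 0.023 -0.    -0.004] turn [-0.002  0.046 -0.002]
```

```bash
python3 -m pendant '.012 0 -.003 -.001 .023 -.001;.023 0 -.005 -.002 .046 -.002;.023 0 -.005 -.002 .046 -.002;.023 0 -.005 -.002 .046 -.002'
python3 - <<'E'
from h import *
where();stn(0,5,75,.0086);stn(0,-8,75,.0086)
c=cal("wrist");i,d=vision.camera("wrist");cv2.imwrite("pics/w6.png",i)
P=pts("w",d,c);hsv=cv2.cvtColor(i,cv2.COLOR_BGR2HSV);Rs=np.stack([xh,yh,zh],1);Q=(P-np.r_[S0,0])@Rs*1e3
g=(hsv[...,1]<70)&(hsv[...,2]>60)&(d>0)&(abs(Q[...,0])<28)&(Q[...,1]<85)&(Q[...,2]>70)&(Q[...,2]<110);q=Q[g];print("tube red end y",np.percentile(q[:,1],99))
for y in range(-5,70,15):
    w=q[(q[:,1]>y)&(q[:,1]<y+15)]
    if len(w)>40: A=np.c_[2*w[:,0],2*w[:,2],np.ones(len(w))];e=np.linalg.lstsq(A,(w[:,0]**2+w[:,2]**2),rcond=None)[0];print(y+7,len(w),np.round([e[0],np.percentile(w[:,2],95)],1))
j,d2=vision.camera("scene");cv2.imwrite("pics/scene3.png",j);cv2.imwrite("pics/c4.png",cv2.resize(j[200:360,250:400],None,fx=3.7,fy=3.7,interpolation=2))
E
```

```text
time: 16.75
ee_pos: [0.5377, 0.2427, 0.0554]
eef_rot: [0.459, 0.538, -0.459, 0.538]
ft_force: [2.6, -10.0, -4.4]
width: 0.0389
t 16.75 mid xyz [ 0.3  5.2 74.8] tilt 0.02 yaw 0.48 roll 0.01 F [  0.9 -10.3  -4.4] w 38.9
(0, 5, 75) shift [-0.001 -0.001  0.001] turn [ 0.  0. -0.]
(0, -8, 75) shift [-0.001 -0.001  0.053] turn [ 0.  0. -0.]
tube red end y 84.46371041300402
2 416 [ -1.3 102.8]
17 1418 [ 0.1 95. ]
32 1929 [ 0.2 94.8]
47 2118 [ 0.2 94.7]
62 2328 [ 0.2 94.5]
```

View pics/c4.png

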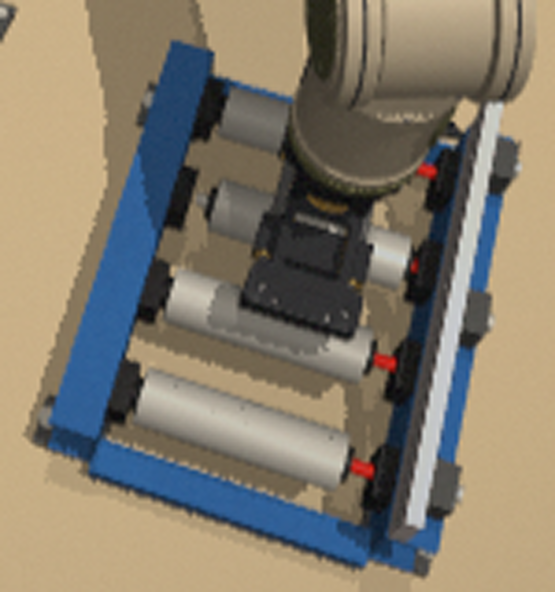

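The scene crop shows the roller in the gap at (310,235) between both sockets. Its plain stub at (200,200) faces its socket. Next I let the spring push it home.

```bash
python3 -m pendant '-.001 -.001 .012 0 0 0;-.001 -.001 .024 0 0 0;-.001 -.001 .036 0 0 0;-.001 -.001 .036 0 0 0;-.001 -.001 .036 0 0 0'
python3 -c "
from h import *;where();stn(0,-8,75,.0086)"
```

```text
time: 17.35
ee_pos: [0.5389, 0.2352, 0.0559]
eef_rot: [0.459, 0.538, -0.458, 0.538]
ft_force: [3.5, -7.5, -5.0]
width: 0.0386
t 17.35 mid xyz [ 0.2 -2.4 75.3] tilt -0.05 yaw 0.42 roll 0.07 F [ 2.2 -8.  -5. ] w 38.6
(0, -8, 75) shift [ 0.001 -0.001  0.022] turn [ 0.001 -0.001 -0.001]
```

```bash
python3 -m pendant '.001 -.001 .011 0 0 0;.001 -.001 .022 0 0 0;.001 -.001 .022 0 0 0;.001 -.001 .022 0 0 0'
python3 -c "
from h import *;where();stn(0,-8,75,.0086)"
```

```text
time: 17.75
ee_pos: [0.5395, 0.2311, 0.0559]
eef_rot: [0.459, 0.539, -0.457, 0.538]
ft_force: [3.9, -6.0, -5.1]
width: 0.0389
t 17.75 mid xyz [-0.  -6.6 75.3] tilt -0.13 yaw 0.36 roll 0.1 F [ 2.9 -6.5 -5.1] w 38.9
(0, -8, 75) shift [ 0.001 -0.     0.006] turn [ 0.002 -0.002 -0.001]
```

```bash
python3 -m pendant '0 0 .006 0 0 0;0 0 .006 0 0 0;0 0 .006 0 0 0' -1 4
python3 -m pendant '0 0 0 0 0 0;0 0 0 0 0 0;0 0 0 0 0 0;0 0 0 0 0 0;0 0 0 0 0 0' .22
python3 -c "
from h import *;where();st()"
```

```text
time: 18.05
ee_pos: [0.5393, 0.2313, 0.0562]
eef_rot: [0.459, 0.54, -0.456, 0.538]
ft_force: [3.1, -2.0, -3.0]
width: 0.0397
time: 18.55
ee_pos: [0.5389, 0.2314, 0.0561]
eef_rot: [0.459, 0.54, -0.456, 0.538]
ft_force: [0.0, 0.1, -0.9]
width: 0.0525
t 18.55 mid xyz [-0.6 -6.3 75.5] tilt -0.24 yaw 0.25 roll 0.08 F [ 0.1  0.1 -0.9] w 52.5
t 18.55 ee [0.5389 0.2314 0.0561] gp [0.5388 0.2313 0.0748] 
X [ 0.001  0.004 -1.   ] Y [0.987 0.162 0.001] Z [ 0.162 -0.987 -0.004] F [ 0.   0.1 -0.9] w 0.0525 q [-0.43  0.39 -0.06  1.75  0.02  1.   -0.34]
```

Now I retreat straight up and then clear of the cameras.

```bash
python3 -m pendant '-.15 0 0 0 0 0;-.3 0 0 0 0 0;-.5 0 0 0 0 0;-.7 0 0 0 0 0;-.7 0 .6 0 0 0;-.7 0 .8 0 0 0;-.7 0 .8 0 0 0;-.7 0 .8 0 0 0'
python3 - <<'E'
from h import *
st();Rs=np.stack([xh,yh,zh],1)
for n in("top","scene"):
    i,d=vision.camera(n);cv2.imwrite(f"pics/{n}4.png",i);Q=(pts(n,d)-np.r_[S0,0])@Rs*1e3;hsv=cv2.cvtColor(i,cv2.COLOR_BGR2HSV)
    for x0 in(-75,0,75,150):
        k=(hsv[...,1]<70)&(hsv[...,2]>60)&(d>0)&(Q[...,2]>80)&(Q[...,2]<104)&(abs(Q[...,0]-x0)<24)&(abs(Q[...,1])<72);q=Q[k]
        if len(q)>50:
            f=lambda a,b:np.round(np.percentile(q[(q[:,1]>a)&(q[:,1]<b)][:,2],95),1) if ((q[:,1]>a)&(q[:,1]<b)).sum()>20 else None
            print(n,x0,len(q),"y",np.round(np.percentile(q[:,1],[1,99]),1),"xc",np.round(q[:,0].mean(),1),"ztop plain/red",f(-70,-40),f(20,50))
a=cv2.imread("pics/top4.png")[105:220,120:220];b=i[200:360,250:400];cv2.imwrite("pics/c5.png",np.hstack([cv2.resize(a,(370,425),interpolation=2),cv2.resize(b,(400,425),interpolation=2)]))
E
```

```text
time: 19.35
ee_pos: [0.5712, 0.0312, 0.2306]
eef_rot: [0.459, 0.54, -0.456, 0.538]
ft_force: [0.7, 0.2, 0.4]
width: 0.0531
t 19.35 ee [0.5712 0.0312 0.2306] gp [0.5712 0.0312 0.2493] 
X [ 0.001  0.004 -1.   ] Y [0.987 0.162 0.002] Z [ 0.162 -0.987 -0.004] F [0.7 0.2 0.4] w 0.0531 q [-0.2   0.21  0.07  1.6  -0.02  1.33  0.04]
top -75 571 y [-70.5  60.8] xc -77.7 ztop plain/red 97.5 96.6
top 0 555 y [-70.7  62. ] xc -3.5 ztop plain/red 97.7 96.1
top 75 539 y [-70.5  61.3] xc 71.1 ztop plain/red 96.5 97.4
top 150 510 y [-70.   61.2] xc 145.3 ztop plain/red 96.7 97.3
scene -75 662 y [-70.4  63. ] xc -68.0 ztop plain/red 97.7 97.7
scene 0 720 y [-70.6  63. ] xc 6.1 ztop plain/red 98.1 97.0
scene 75 790 y [-70.6  62.7] xc 80.3 ztop plain/red 97.4 97.2
scene 150 868 y [-70.4  62.1] xc 154.7 ztop plain/red 96.9 97.3
```

View pics/c5.png

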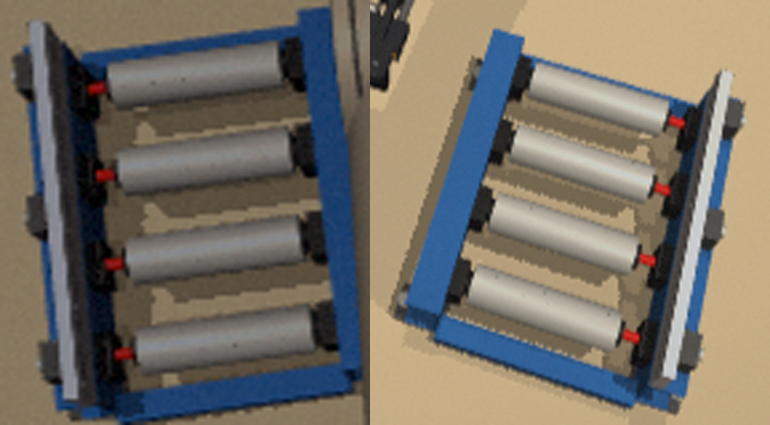

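Both views show the fourth roller seated in line with the other three, its ends matching theirs to within about 1 mm. I hand the job in.

```bash
python3 -m pendant '0 0 0 0 0 0;0 0 0 0 0 0'; python3 -c "
from bench import close_job;print(close_job())"
```

```text
time: 19.65
ee_pos: [0.5711, 0.0346, 0.2302]
eef_rot: [0.459, 0.54, -0.456, 0.538]
ft_force: [-0.0, 0.1, -0.2]
width: 0.0534
the job is handed in; nothing more can be done
None
```

The steel roller is fitted in the gap and the job is handed in, at 19.65 s of the 67 s allowed. I drew the roller out of the rack by its upper end, laid it in the V-block and let go. Then I picked it up by its middle and pushed the red stub into the fence socket; the spring reaction rose to about 10 N. I levelled it in front of the plain socket, let the spring carry it home and released it.

**Last checks:**
- **Seating along its length:** in both camera views its tube ends line up with the three installed rollers to within about 1 mm. That puts the plain stub an estimated 8–9 mm into its socket, with the red stub held in by its spring.
- **Height:** it matches the neighbours to about 1 mm. The plain end reads 1.1–1.6 mm higher than the red end, more than on the other rollers (under 1 mm), but within the sockets' play.
- **Contact:** the gripper was well clear, and the wrist force read close to zero.
- **Forces:** the highest wrist force I read, at the end of each move, was about 11 N.
- **Not checked:** I did not measure the rubber roller, the wrench or the tin again at the end. No move I made went close to the wrench or the tin. The gripper worked beside the rubber roller with about 20 mm to spare.

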